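Plug the mould's port and poise the core over its cavity

TASK

Get the mould ready to close: first push the square blanking plug fully home into the mould's open square port and let go of it; then lift the rectangular core by its handle, carry it over the splash guard without hitting the guard, and finish still holding it still in the gripper, level, square with the cavity and centred over it, its underside about 1 cm above the cavity's mouth and never touching the mould. Leave everything else where it stands.

Things in the scene. Friction and masses are not known exactly. Their poses are not given: they have to be found in the camera images.
- mould: Fixed lower mould half, a terracotta-coloured laminate block 250 (x) x 140 (y) x 60 mm high lying on the table to the robot's left. Origin: centre of its underside. Its x axis runs along its length, from the end with an already closed round port (a grey round cap, 28 mm across, standing 10 mm proud, at x = -92 mm) to the end with the open square port. z is up.
- cavity (a point): Centre of the mouth of the mould's rectangular cavity, in the mould's top face (60 mm above the table). The cavity is 102 mm along the mould's x, 72 mm along its y and 36 mm deep, with a pale floor. Axes as the mould's.
- port (a point): Centre of the mouth of the open square port in the mould's top face, 92 mm along the mould's +x axis from the cavity's centre. The port is 26 x 26 mm, its sides along the mould's x and y, 36 mm deep, with a 2 mm chamfer at its mouth. Axes as the mould's.
- plug: Loose grey square blanking plug standing upright on the table, 50 to 85 g: a 24 x 24 mm shank 24 mm long below (bottom edges rounded), and above it a 34 x 34 mm head 32 mm tall; 56 mm tall in all. Origin: centre of the shank's underside; x and y along the sides, z up. Fully home, the head's shoulder rests on the mould's top face, with the origin 24 mm below the port's mouth and the head standing 32 mm proud. Any quarter turn fits.
- core: Loose rectangular core standing upright on the table to the robot's right, about 0.3 to 0.65 kg: a terracotta-coloured boss 90 (x) x 60 (y) x 30 mm high at the bottom, on it a flange 116 x 84 x 8 mm (top at 38 mm), and on that a solid wooden handle 70 mm long (x), 22 mm wide (y), 48 mm tall, from 38 to 86 mm above the underside. Origin: centre of the boss's underside; x along its length, z up. Either way round fits; the boss has 6 mm of room all round in the cavity.
- guard: Fixed splash guard, a timber board on edge between the core and the mould: 340 mm long (x), 18 mm thick (y), 90 mm high, with two low feet 30 x 50 x 12 mm. Origin: centre of its underside.
- round_core: Bystander: loose round core, 90 mm across the flange, with a round wooden handle 24 mm across, 86 mm tall in all. Origin: centre of its underside.
- round_plug: Bystander: loose round plug, head 34 mm across, 56 mm tall. Origin: centre of its underside.
- tub: Bystander: empty white mixing tub, 100 mm across, 95 mm tall. Origin: centre of its underside.
- tin: Bystander: closed tin, 80 mm across, 110 mm tall. Origin: centre of its underside.
- brush: Bystander: brush lying on the table behind the mould. Origin: its underside, near its middle; x along it.
- scraper: Bystander: flat scraper with a handle lying on the table to the left of the mould. Origin: its underside, near its middle; x along it.
There are look-alikes about, which are no part of the job. What is shaped like the core but green or yellow is not meant.

How it is judged (in metres and radians):
On the way, in this order (a step that is already met when the one before it is completed fails the run):
1. the square plug is fully home in the square port and released (horizontal distance between plug and port below 0.004 m and z of plug in the frame of port below -0.021 m and angle between plug's own z axis and vertical below 0.07 rad and contact force between plug and the fingers below 0.1 N), for 0.2 s.
2. the core is lifted higher than the splash guard (height (world z) of core above 0.09 m and contact force between core and the fingers above 1 N), for 0.1 s.
At the end, for the whole second after the job is handed in: Plug in the port within 4 mm, at least 21 mm deep, upright within 0.07 rad, not touched by the fingers; core held in the fingers at rest, underside 3 to 20 mm above the cavity's mouth, centred within 6 mm, square within 0.1 rad, level within 0.08 rad, touching neither mould nor plug (all of step 1 and horizontal distance between core and cavity below 0.006 m and z of core in the frame of cavity between 0.003 and 0.02 m and angle between the x axis of core and the x axis of mould, either way round below 0.1 rad and angle between core's own z axis and vertical below 0.08 rad and contact force between core and the fingers above 1 N and contact force between core and mould below 0.05 N and contact force between core and plug below 0.05 N and linear speed of core below 0.02 m/s); the arm keeps its last pose, push and grip.
It fails at once if the core touches the mould (contact force between core and mould above 0.5 N).
It fails at once if the splash guard is hit (contact force between guard and anything else above 3 N).
It fails at once if a bystander is disturbed (moved more than 25 mm) (distance of any of round_core, round_plug, tub, tin, brush, scraper from where it was at the start of the episode above 0.025 m).
It also fails if it takes over 67 s, if anything falls off the work surface, if the arm or the gripper's body presses on something with over 40 N, if the wrist force passes 120 N, or if a joint passes its speed limit or range.

ROBOT

A 6-joint arm with a two-finger parallel gripper is mounted at the origin on the work surface. World frame = base frame: x ahead of the robot, y to its left, z up, the work surface at z = 0. Lengths are in m, angles in degrees, forces in N, time in s.
With the tool pointing down it reaches from about 0.35 to 0.875 m from the base axis. Payload 4.2 kg.
Tool frame: the origin (TCP) lies at the very end of the fingers, on their centre line; the grasp point (between the pads) lies 19 mm behind it (r.hold_point_z is the distance from the TCP to the grasp point, in m); z points along the fingers, y is the direction in which the jaws open and shut (so a half turn about z gives the same grasp; the last joint's range is limited). The gripper opens to 87 mm and grips with 3 to 60 N. Pads are 19 mm wide; open, the fingers measure 117 mm over their backs; the gripper's body (75 mm by 190 mm) begins 51 mm behind the grasp point.
Start: joints at [-60.298, 22.042, 0.453, 0, -68.411, -14.817], TCP at [0.161, -0.604, 0.197] pointing down, gripper open.
Joint ranges: [-179.83, 179.83], [-69.29, 118.12], [-61.27, 80.66], [-181.25, 117.63], [-171.15, -9.14], [-177.46, 177.46]. Speed limits (degrees/s): [159.86, 159.86, 180, 180, 180, 180].

INTERFACE

Orientations are given as a 3x3 rotation matrix whose columns are the frame's x, y, z axes.
In Python, from station import r, cams, ticket gives the robot as it stands.
- The arm moves only by the tool drive_tool, never from a script. Its argument "deltas" is a list of rows, each an object of numbers: "dx", "dy", "dz": the shift along the tool's x, y, z in m; "wx", "wy", "wz": the turn, a rotation vector about the tool's x, y, z in degrees. A call has 1 to 20 rows; each row is the pose to reach, as a shift and turn from the pose commanded when the call began, along the tool's axes at that moment; what a row does not reach only later rows make up. A row lasts 1/10 s, in which the tool goes at most 50 mm and 8.59 degrees, less where a joint would pass 70% of its speed; a pose out of reach is approached as far as the arm can. A call with a gripper value outside its range is refused whole. "gripper" is the opening, from 0 (shut) to 1 (fully open), set as the call begins (left out, the last holds). The fingers move at their own pace and stop on an object; the grip force is fixed at half the most. Time passes only in rows, so rows that repeat a pose let the fingers close. It gives the time, the measured TCP pose, the force and the opening at its end, in the units of the state.
- r.sense(): the state, without advancing time (a new reading comes with each control period).
- cams.capture(name): name is "side" or "top" or "wrist"; returns the picture (420x560x3 uint8, red, green, blue); there is no depth.
- cams.camera_model(name): a dict with "intrinsics" (3x3 intrinsics, pixels), "distortion" ([k1, k2, p1, p2, k3] as OpenCV has them; the pictures are not rectified), "extrinsics" (4x4, takes a point from world to camera coordinates); the wrist camera has in their place "T_tool_cam" (4x4, takes a point from camera to tool coordinates, whose origin is the TCP and whose axes are the flange's). Camera axes: x right, y down, z forward; pixel columns grow to the right and rows downward; lengths in m; the calibration is good to about 2 mm. A picture is of the moment at which its call begins: read the wrist's pose just before it. camera_model takes no time and is no camera call.
- ticket.finish_job(): hands the job in, once; it reports no verdict.
The state is a dict: "time_s": time; "joints": joint angles; "joint_velocities": joint speeds; "effort": joint torques, N m; "tcp_pos": TCP position; "ee_rot": TCP orientation; "wrist_force": force on the tool from outside, world axes, zero at the start; "moment": the same for the moment, N m; "gripper_width": opening from 0.0 (shut) to 1.0 (fully open).
Only numpy, scipy, OpenCV 4.12 (cv2) and the standard library are available. Lean on these libraries where they do the work, as an engineer would, in place of code of your own. Each camera call takes 0.05 s, during which the arm holds its last target.

## Working session

There is one attempt and no reset: what is moved stays moved. The work goes in short steps, Python scripts to look and compute and a tool call to move; the robot and the scene stay as the last step left them, time stands still between calls to the robot, and variables do not carry over. Pictures are saved under pics/ and viewed, and the job is handed in when it is done.

Besides the shell and the picture viewer there is one more tool, called after "Emit:" by a JSON object that holds its "method" and its "body". drive_tool: Moves the arm, as the interface text tells. Its arguments: {"type":"object","properties":{"deltas":{"type":"array","items":{"type":"object","properties":{"dx":{"type":"number"},"dy":{"type":"number"},"dz":{"type":"number"},"wx":{"type":"number"},"wy":{"type":"number"},"wz":{"type":"number"}}}},"gripper":{"type":"number"}},"required":["deltas"]}

```bash
ls; mkdir -p pics; python3 - <<'E'
from station import r,cams,ticket
import cv2
s=r.sense(); print(s)
for n in ("side","top","wrist"):
    im=cams.capture(n); cv2.imwrite(f"pics/{n}0.png",im[:,:,::-1]); m=cams.camera_model(n); print(n,m)
E
```

```text
pics
{'time_s': 0.0, 'joints': array([-6.02994708e+01,  2.20902236e+01,  3.79534069e-01, -3.01556727e-02,
       -6.84109076e+01, -1.48176047e+01]), 'joint_velocities': array([-0.06228154,  0.00511821, -0.05127417, -0.03217445, -0.092242  ,
        0.01781593]), 'effort': array([-3.73790372e-04, -3.90667427e+01,  1.87404406e+01,  4.21973571e+00,
        1.07786429e-02, -1.98288667e-04]), 'tcp_pos': array([ 0.16038979, -0.60338327,  0.19576063]), 'ee_rot': array([[-9.66502501e-01, -2.56656431e-01, -6.26389502e-04],
       [-2.56657186e-01,  9.66500252e-01,  2.08589538e-03],
       [ 7.00471483e-05,  2.17679046e-03, -9.99997628e-01]]), 'wrist_force': array([ 0.47723905, -0.43312779, -0.60196461]), 'moment': array([ 0.01654126, -0.0201028 ,  0.0061613 ]), 'gripper_width': 1.001636669199524}
side {'intrinsics': array([[489.83367919,   0.        , 285.6579844 ],
       [  0.        , 489.83367919, 211.08717209],
       [  0.        ,   0.        ,   1.        ]]), 'distortion': array([0.01539644, 0.        , 0.        , 0.        , 0.        ]), 'extrinsics': array([[ 0.9971711 , -0.07495
[... 658 characters left out ...]
82,  1.28101745],
       [ 0.        ,  0.        ,  0.        ,  1.        ]])}
wrist {'intrinsics': array([[333.88240844,   0.        , 274.30407572],
       [  0.        , 333.88240844, 210.18525267],
       [  0.        ,   0.        ,   1.        ]]), 'distortion': array([-0.04935951,  0.        ,  0.        ,  0.        ,  0.        ]), 'T_tool_cam': array([[-1.97868419e-04, -9.53378558e-01, -3.01776881e-01,
         8.40459064e-02],
       [ 9.99999978e-01, -2.11408622e-04,  1.22078033e-05,
         5.37015755e-05],
       [-7.54368927e-05, -3.01776872e-01,  9.53378578e-01,
        -1.87559035e-01],
       [ 0.00000000e+00,  0.00000000e+00,  0.00000000e+00,
         1.00000000e+00]])}
```

View pics/top0.png

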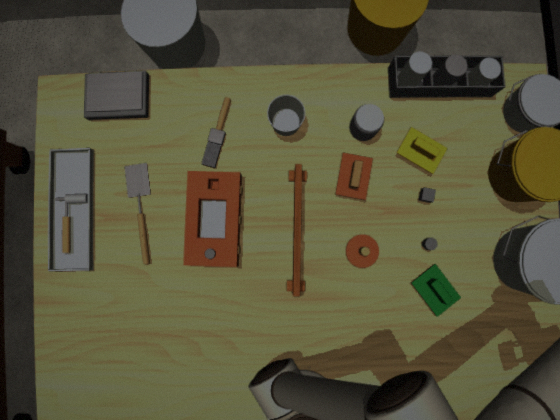

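View pics/side0.png

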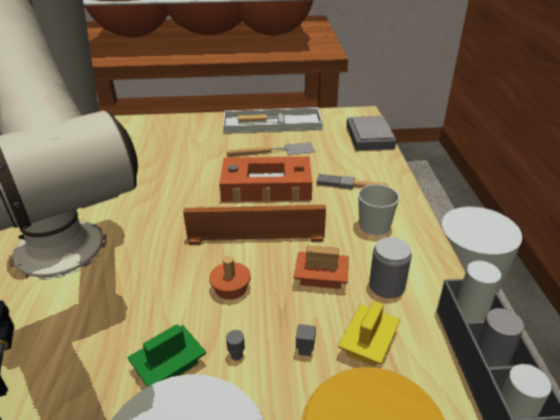

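View pics/wrist0.png

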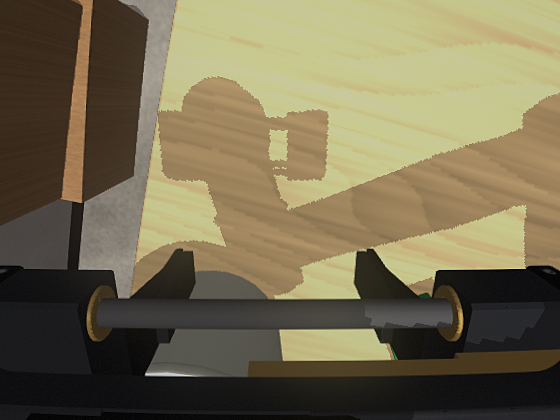

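The top view shows the mould around (213,220), with the square port at (213,184) and the round cap at (210,253). Core candidates are terracotta (354,176), yellow (422,150), green (435,289) and round (362,251). The terracotta rectangle fits. Plug candidates are (428,195), which looks square, and (430,243), which looks round. I'll check both with an enlarged crop.

```bash
cat > h.py <<'E'
import numpy as np,cv2
from station import r,cams,ticket
def ray(name,px,tool=None):
    m=cams.camera_model(name)
    p=cv2.undistortPoints(np.array(px,float).reshape(-1,1,2),m['intrinsics'],m['distortion']).reshape(-1,2)
    d=np.c_[p,np.ones(len(p))]
    if name=='wrist':
        T=np.eye(4);T[:3,:3]=tool['ee_rot'];T[:3,3]=tool['tcp_pos']; W=T@m['T_tool_cam']
    else: W=np.linalg.inv(m['extrinsics'])
    return W[:3,3],d@W[:3,:3].T
def onplane(name,px,z,tool=None):
    o,d=ray(name,px,tool); return o+d*((z-o[2])/d[:,2])[:,None]
def proj(name,P,tool=None):
    m=cams.camera_model(name); P=np.array(P,float).reshape(-1,3)
    if name=='wrist':
        T=np.eye(4);T[:3,:3]=tool['ee_rot'];T[:3,3]=tool['tcp_pos']; E=np.linalg.inv(T@m['T_tool_cam'])
    else: E=m['extrinsics']
    rv=cv2.Rodrigues(E[:3,:3])[0]
    return cv2.projectPoints(P,rv,E[:3,3],m['intrinsics'],m['distortion'])[0].reshape(-1,2)
E
python3 - <<'E'
import cv2,numpy as np
t=cv2.imread('pics/top0.png'); s=cv2.imread('pics/side0.png')
a=cv2.resize(t[120:280,170:470],(800,427),interpolation=cv2.INTER_CUBIC)
a=cv2.convertScaleAbs(a,alpha=1.6)
cv2.imwrite('pics/topc.png',a)
b=cv2.resize(s[235:385,200:420],None,fx=3.6,fy=3.6,interpolation=cv2.INTER_CUBIC)
cv2.imwrite('pics/sidec.png',b)
hsv=cv2.cvtColor(t,cv2.COLOR_BGR2HSV)
for p in [(213,176),(190,220),(354,190),(356,175),(428,195),(430,243),(300,400),(213,184),(213,220),(298,230),(320,215),(428,200)]:
    print(p,hsv[p[1],p[0]])
E
```

```text
(213, 176) [  9 180 105]
(190, 220) [ 10 171 112]
(354, 190) [  9 172  95]
(356, 175) [ 18 136 111]
(428, 195) [ 0  0 66]
(430, 243) [ 0  7 71]
(300, 400) [20 42 54]
(213, 184) [  8 182 105]
(213, 220) [111  15 119]
(298, 230) [ 12 181  90]
(320, 215) [ 24 104 113]
(428, 200) [165  17  60]
```

View pics/topc.png

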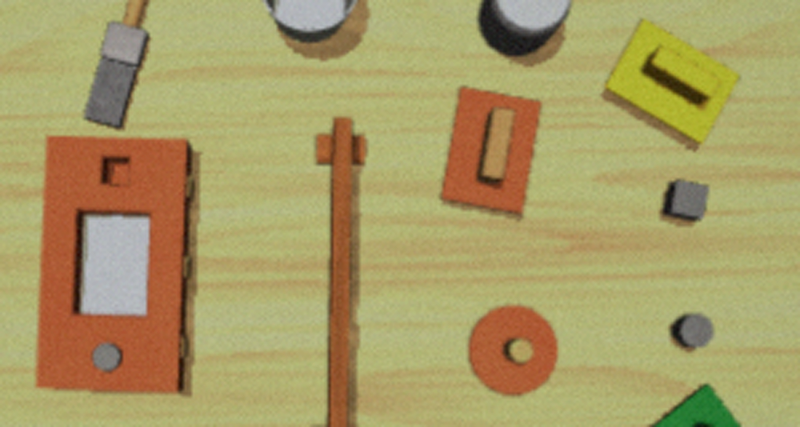

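View pics/sidec.png

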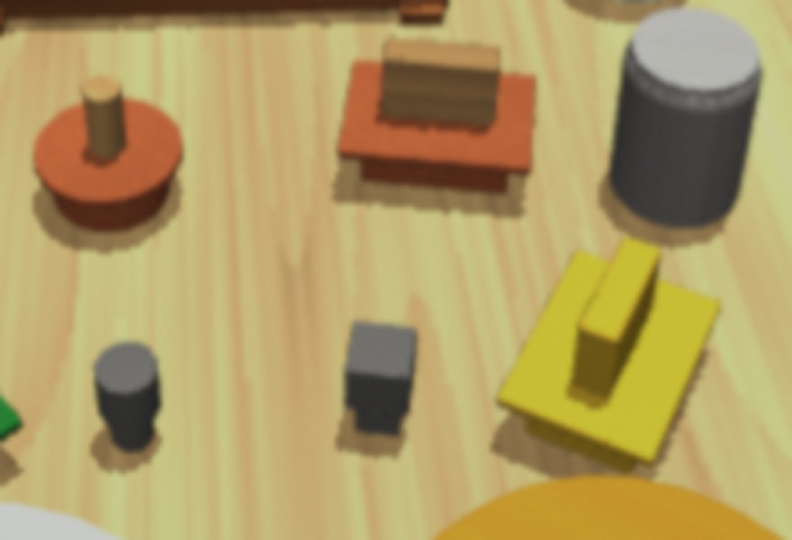

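The crops confirm it: the square plug is the grey square-headed one at top (428,195), and the round one at (430,243) is a bystander. The core is the terracotta rectangle with the bar handle at (354,176). Next, coarse measurement.

```bash
python3 - <<'E'
from h import *
t=cv2.imread('pics/top0.png'); hsv=cv2.cvtColor(t,cv2.COLOR_BGR2HSV)
def comp(mask,pt):
    n,l,st,c=cv2.connectedComponentsWithStats(mask)
    ys,xs=np.nonzero(l>0); k=np.argmin((xs-pt[0])**2+(ys-pt[1])**2)
    return (l==l[ys[k],xs[k]]).astype(np.uint8)*255
def rect(mask,z,name):
    c=max(cv2.findContours(mask,0,cv2.CHAIN_APPROX_NONE)[0],key=cv2.contourArea)
    P=onplane('top',c.reshape(-1,2),z)
    rr=cv2.minAreaRect((P[:,:2]*1000).astype(np.float32)); 
    b=cv2.boxPoints(rr); print(name,rr); return b
org=cv2.inRange(hsv,(4,140,85),(14,255,255))
b=rect(comp(org,(345,190)),.038,'core flange')
b=rect(comp(org,(190,220)),.060,'mould')
hnd=cv2.inRange(hsv,(15,100,80),(22,160,255)); sub=np.zeros_like(hnd); sub[160:192,346:364]=hnd[160:192,346:364]
rect(comp(sub,(356,175)),.086,'handle')
gr=cv2.inRange(hsv,(0,0,45),(179,50,90)); sub=np.zeros_like(gr); sub[180:212,415:445]=gr[180:212,415:445]
rect(comp(sub,(428,195)),.056,'plug')
br=cv2.inRange(hsv,(0,0,105),(179,45,255)); sub=np.zeros_like(br); sub[195:245,190:235]=br[195:245,190:235]
rect(comp(sub,(213,220)),.024,'cavity floor')
rect(comp(org,(298,200)),.09,'guard')
rect(comp(org,(350,245)),.038,'rcore')
print('cap',onplane('top',[(210,253)],.07), 'port',onplane('top',[(213.5,184)],.06))
for nm,p,z in [('rplug',(430,243),.056),('tin',(367,118),.11),('tub',(286,110),.095),('guard end',(298,167),.09),('guard end',(296,292),.09)]: print(nm,onplane('top',[p],z))
cv2.imwrite('pics/m.png',cv2.resize(org[120:280,170:470],None,fx=2.6,fy=2.6))
E
```

```text
core flange ((617.9856567382812, -155.86334228515625), (82.54798126220703, 115.18648529052734), 77.821533203125)
mould ((511.29351806640625, 225.8433074951172), (139.5084991455078, 249.96771240234375), 86.94319915771484)
handle ((617.8572998046875, -155.75466918945312), (19.450550079345703, 67.29208374023438), 77.24171447753906)
plug ((561.9679565429688, -350.46673583984375), (33.31169128417969, 32.14125442504883), 77.48768615722656)
cavity floor ((511.2646484375, 225.95062255859375), (62.963722229003906, 98.25260162353516), 86.88729095458984)
guard ((477.1464538574219, 1.146946907043457), (16.195816040039062, 334.9603576660156), 87.54473114013672)
rcore ((416.13775634765625, -170.79319763183594), (85.59456634521484, 84.8973159790039), 88.40118408203125)
cap [[0.42078633 0.22852441 0.07      ]] port [[0.60196237 0.21835397 0.06      ]]
rplug [[ 0.43233238 -0.34944265  0.056     ]]
tin [[ 0.75688442 -0.18494086  0.11      ]]
tub [[0.7866364  0.02247292 0.095     ]]
guard end [[ 0.6367495  -0.00476642  0.09      ]]
guard end [[0.31755877 0.00855292 0.09      ]]
```

Emit:
{"method": "drive_tool", "body": {"deltas": [{"dx":-0.1155,"dy":0.201},{"dx":-0.1155,"dy":0.201},{"dx":-0.1155,"dy":0.201},{"dx":-0.1155,"dy":0.201},{"dx":-0.1155,"dy":0.201,"wz":8},{"dx":-0.4535,"dy":0.141,"dz":-0.004,"wz":27.4},{"dx":-0.4535,"dy":0.141,"dz":-0.004,"wz":27.4},{"dx":-0.4535,"dy":0.141,"dz":-0.004,"wz":27.4},{"dx":-0.4535,"dy":0.141,"dz":-0.004,"wz":27.4},{"dx":-0.4535,"dy":0.141,"dz":-0.004,"wz":27.4},{"dx":-0.4535,"dy":0.141,"dz":-0.004,"wz":27.4},{"dx":-0.4535,"dy":0.141,"dz":-0.004,"wz":27.4},{"dx":-0.4535,"dy":0.141,"dz":-0.004,"wz":27.4},{"dx":-0.4535,"dy":0.141,"dz":-0.004,"wz":27.4},{"dx":-0.4535,"dy":0.141,"dz":-0.004,"wz":27.4},{"dx":-0.4535,"dy":0.141,"dz":-0.004,"wz":27.4},{"dx":-0.4535,"dy":0.141,"dz":-0.004,"wz":27.4},{"dx":-0.4535,"dy":0.141,"dz":-0.004,"wz":27.4}]}}

```text
schema error: expected keys dx, dy, dz, wx, wy, wz
```

```bash
python3 - <<'E'
from h import *
s=r.sense(); print(s['time_s'],s['tcp_pos'],s['ee_rot'],s['joints'])
im=cams.capture('wrist')[:,:,::-1]; cv2.imwrite('pics/w1.png',im); np.savez('w1.npz',tcp_pos=s['tcp_pos'],ee_rot=s['ee_rot'])
E
```

```text
0.15 [ 0.16046088 -0.60353004  0.19601453] [[-9.66466565e-01 -2.56791965e-01 -5.15843547e-04]
 [-2.56792470e-01  9.66465216e-01  1.61699456e-03]
 [ 8.33136348e-05  1.69523591e-03 -9.99998560e-01]] [-6.02962174e+01  2.20807024e+01  3.98838397e-01 -2.17624265e-02
 -6.84132558e+01 -1.48159398e+01]
```

View pics/w1.png

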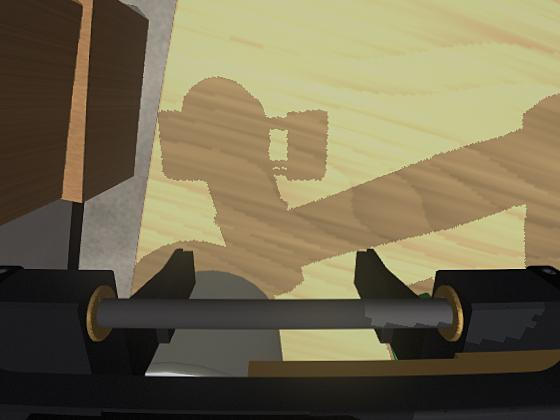

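Emit:
{"method": "drive_tool", "body": {"deltas": [{"dx":-0.1155,"dy":0.201,"dz":0,"wx":0,"wy":0,"wz":0},{"dx":-0.1155,"dy":0.201,"dz":0,"wx":0,"wy":0,"wz":0},{"dx":-0.1155,"dy":0.201,"dz":0,"wx":0,"wy":0,"wz":0},{"dx":-0.1155,"dy":0.201,"dz":0,"wx":0,"wy":0,"wz":0},{"dx":-0.1155,"dy":0.201,"dz":0,"wx":0,"wy":0,"wz":8},{"dx":-0.4535,"dy":0.141,"dz":-0.004,"wx":0,"wy":0,"wz":27.4},{"dx":-0.4535,"dy":0.141,"dz":-0.004,"wx":0,"wy":0,"wz":27.4},{"dx":-0.4535,"dy":0.141,"dz":-0.004,"wx":0,"wy":0,"wz":27.4},{"dx":-0.4535,"dy":0.141,"dz":-0.004,"wx":0,"wy":0,"wz":27.4},{"dx":-0.4535,"dy":0.141,"dz":-0.004,"wx":0,"wy":0,"wz":27.4},{"dx":-0.4535,"dy":0.141,"dz":-0.004,"wx":0,"wy":0,"wz":27.4},{"dx":-0.4535,"dy":0.141,"dz":-0.004,"wx":0,"wy":0,"wz":27.4},{"dx":-0.4535,"dy":0.141,"dz":-0.004,"wx":0,"wy":0,"wz":27.4},{"dx":-0.4535,"dy":0.141,"dz":-0.004,"wx":0,"wy":0,"wz":27.4},{"dx":-0.4535,"dy":0.141,"dz":-0.004,"wx":0,"wy":0,"wz":27.4},{"dx":-0.4535,"dy":0.141,"dz":-0.004,"wx":0,"wy":0,"wz":27.4},{"dx":-0.4535,"dy":0.141,"dz":-0.004,"wx":0,"wy":0,"wz":27.4}]}}

```text
time_s: 1.9
tcp_pos: [0.5617, -0.3516, 0.2017]
ee_rot: [[-0.976, 0.218, 0.001], [0.218, 0.976, -0.0], [-0.001, -0.0, -1.0]]
wrist_force: [0.4, 0.4, -0.2]
gripper_width: 0.999
```

```bash
python3 - <<'E'
from h import *
s=r.sense(); print(s['time_s'],s['tcp_pos'],s['ee_rot'],s['joints'])
im=cams.capture('wrist')[:,:,::-1]; cv2.imwrite('pics/w1.png',im); np.savez('w1.npz',tcp_pos=s['tcp_pos'],ee_rot=s['ee_rot'])
E
```

```text
1.9 [ 0.56169649 -0.35164137  0.20168492] [[-9.76030030e-01  2.17634288e-01  8.35450307e-04]
 [ 2.17634098e-01  9.76030379e-01 -3.13234816e-04]
 [-8.83595516e-04 -1.23904113e-04 -9.99999602e-01]] [-1.80930582e+01  2.55556948e+01  6.68946720e+00  2.31898976e-03
 -7.10826979e+01 -8.44778109e+01]
```

View pics/w1.png

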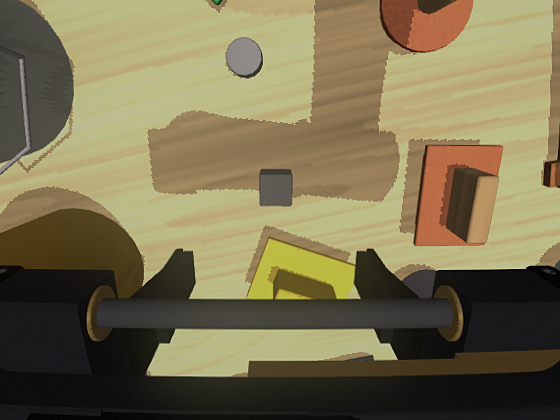

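The wrist view shows the square plug's head at (276,187), nearly aligned with the jaws. The round plug is at (244,57) and the core at right (460,195).

```bash
python3 - <<'E'
from h import *
s=dict(np.load('w1.npz')); im=cv2.imread('pics/w1.png')
c=im[150:230,235:315]; cv2.imwrite('pics/w1c.png',cv2.resize(c,None,fx=7,fy=7,interpolation=cv2.INTER_CUBIC))
hsv=cv2.cvtColor(im,cv2.COLOR_BGR2HSV)
print(hsv[160:215:3,276].tolist()); print(hsv[187,250:302:3].tolist())
def rect(mask,z,name):
    c=max(cv2.findContours(mask,0,cv2.CHAIN_APPROX_NONE)[0],key=cv2.contourArea)
    P=onplane('wrist',c.reshape(-1,2),z,s)
    print(name,cv2.minAreaRect((P[:,:2]*1000).astype(np.float32)),cv2.boundingRect(c))
m=cv2.inRange(hsv,(0,0,0),(179,60,255));m[:150]=0;m[230:]=0;m[:,:240]=0;m[:,310:]=0
rect(m,.056,'plug')
o=cv2.inRange(hsv,(3,130,60),(13,255,255));o[:130]=0;o[250:]=0;o[:,:410]=0;o[:,515:]=0
h=cv2.inRange(hsv,(12,60,150),(22,150,255))
rect(o,.038,'core')
E
```

```text
[[18, 102, 148], [18, 104, 154], [18, 105, 150], [20, 56, 68], [19, 55, 65], [16, 30, 93], [18, 27, 94], [19, 30, 93], [15, 27, 94], [16, 30, 95], [19, 30, 94], [19, 30, 95], [19, 30, 93], [20, 33, 94], [18, 35, 96], [23, 61, 112], [24, 88, 189], [24, 87, 187], [31, 73, 189]]
[[17, 105, 155], [18, 105, 155], [18, 106, 156], [20, 80, 92], [22, 30, 95], [20, 32, 96], [21, 27, 95], [20, 33, 94], [19, 30, 94], [16, 30, 94], [16, 30, 94], [20, 33, 94], [21, 28, 92], [20, 24, 94], [18, 99, 111], [19, 104, 147], [18, 103, 143], [19, 104, 147]]
plug ((558.9762573242188, -350.0640869140625), (32.27109909057617, 37.90513229370117), 77.423583984375) (260, 169, 32, 37)
core ((617.507080078125, -157.82662963867188), (85.0391845703125, 114.6133804321289), 78.04705810546875) (414, 145, 89, 101)
```

View pics/w1c.png

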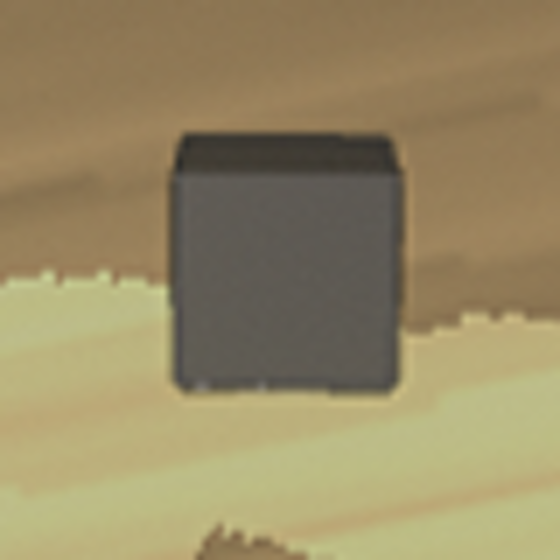

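```bash
python3 - <<'E'
from h import *
s=dict(np.load('w1.npz'))
# face edges (outer): cols 235+171/7..235+402/7 ; rows 150+171/7..150+392/7  (crop scaling: px centre = u/7-0.5)
u0,u1=235+171/7-.5,235+402/7-.5; v0,v1=150+171/7-.5,150+392/7-.5
P=onplane('wrist',[(u0,v0),(u1,v0),(u1,v1),(u0,v1)],.056,s); c=P.mean(0); print(P,c)
print('edges',np.linalg.norm(P[1]-P[0]),np.linalg.norm(P[2]-P[1]),np.degrees(np.arctan2(*(P[1]-P[0])[1::-1])),np.degrees(np.arctan2(*(P[2]-P[1])[1::-1])))
d=c-s['tcp_pos']; print('tool delta',s['ee_rot'].T@d)
E
```

```text
[[ 0.54174173 -0.36344673  0.056     ]
 [ 0.54901532 -0.33082616  0.056     ]
 [ 0.58172975 -0.33759094  0.056     ]
 [ 0.57424439 -0.37116889  0.056     ]] [ 0.5616828  -0.35075818  0.056     ]
edges 0.033421649651110184 0.033406532064124264 77.43007625499457 -11.68312059923635
tool delta [0.00033431 0.0008771  0.14568457]
```

Emit:
{"method": "drive_tool", "body": {"deltas": [{"dx":0,"dy":0.001,"dz":0.05,"wx":0,"wy":0,"wz":0},{"dx":0,"dy":0.001,"dz":0.1,"wx":0,"wy":0,"wz":0},{"dx":0,"dy":0.001,"dz":0.14,"wx":0,"wy":0,"wz":0},{"dx":0,"dy":0.001,"dz":0.16,"wx":0,"wy":0,"wz":0},{"dx":0,"dy":0.001,"dz":0.1725,"wx":0,"wy":0,"wz":0},{"dx":0,"dy":0.001,"dz":0.1725,"wx":0,"wy":0,"wz":0},{"dx":0,"dy":0.001,"dz":0.1725,"wx":0,"wy":0,"wz":0}]}}

```text
time_s: 2.65
tcp_pos: [0.5637, -0.3509, 0.0298]
ee_rot: [[-0.976, 0.216, 0.002], [0.216, 0.976, -0.001], [-0.002, -0.001, -1.0]]
wrist_force: [0.2, -0.1, 0.4]
gripper_width: 1.004
```

Emit:
{"method": "drive_tool", "body": {"deltas": [{"dx":0,"dy":0,"dz":0,"wx":0,"wy":0,"wz":0},{"dx":0,"dy":0,"dz":0,"wx":0,"wy":0,"wz":0},{"dx":0,"dy":0,"dz":0,"wx":0,"wy":0,"wz":0},{"dx":0,"dy":0,"dz":0,"wx":0,"wy":0,"wz":0},{"dx":0,"dy":0,"dz":0,"wx":0,"wy":0,"wz":0},{"dx":0,"dy":0,"dz":0,"wx":0,"wy":0,"wz":0},{"dx":0,"dy":0,"dz":0,"wx":0,"wy":0,"wz":0},{"dx":0,"dy":0,"dz":0,"wx":0,"wy":0,"wz":0}], "gripper": 0}}

```text
time_s: 3.45
tcp_pos: [0.5629, -0.3503, 0.0283]
ee_rot: [[-0.976, 0.217, -0.0], [0.217, 0.976, -0.0], [0.0, -0.0, -1.0]]
wrist_force: [0.2, -0.6, -0.1]
gripper_width: 0.379
```

Emit:
{"method": "drive_tool", "body": {"deltas": [{"dx":0,"dy":0,"dz":-0.05,"wx":0,"wy":0,"wz":0},{"dx":0,"dy":0,"dz":-0.1,"wx":0,"wy":0,"wz":0},{"dx":0,"dy":0,"dz":-0.15,"wx":0,"wy":0,"wz":0},{"dx":0.085,"dy":0.566,"dz":-0.172,"wx":0,"wy":0,"wz":-9.5},{"dx":0.085,"dy":0.566,"dz":-0.172,"wx":0,"wy":0,"wz":-9.5},{"dx":0.085,"dy":0.566,"dz":-0.172,"wx":0,"wy":0,"wz":-9.5},{"dx":0.085,"dy":0.566,"dz":-0.172,"wx":0,"wy":0,"wz":-9.5},{"dx":0.085,"dy":0.566,"dz":-0.172,"wx":0,"wy":0,"wz":-9.5},{"dx":0.085,"dy":0.566,"dz":-0.172,"wx":0,"wy":0,"wz":-9.5},{"dx":0.085,"dy":0.566,"dz":-0.172,"wx":0,"wy":0,"wz":-9.5},{"dx":0.085,"dy":0.566,"dz":-0.172,"wx":0,"wy":0,"wz":-9.5},{"dx":0.085,"dy":0.566,"dz":-0.172,"wx":0,"wy":0,"wz":-9.5},{"dx":0.085,"dy":0.566,"dz":-0.172,"wx":0,"wy":0,"wz":-9.5},{"dx":0.085,"dy":0.566,"dz":-0.172,"wx":0,"wy":0,"wz":-9.5},{"dx":0.085,"dy":0.566,"dz":-0.172,"wx":0,"wy":0,"wz":-9.5},{"dx":0.085,"dy":0.566,"dz":-0.172,"wx":0,"wy":0,"wz":-9.5},{"dx":0.085,"dy":0.566,"dz":-0.172,"wx":0,"wy":0,"wz":-9.5},{"dx":0.085,"dy":0.566,"dz":-0.172,"wx":0,"wy":0,"wz":-9.5},{"dx":0.085,"dy":0.566,"dz":-0.172,"wx":0,"wy":0,"wz":-9.5}]}}

```text
time_s: 5.35
tcp_pos: [0.6025, 0.2192, 0.2005]
ee_rot: [[-0.999, 0.054, -0.0], [0.054, 0.999, -0.0], [0.0, -0.0, -1.0]]
wrist_force: [-0.5, 0.2, -0.3]
gripper_width: 0.381
```

```bash
python3 - <<'E'
from h import *
s=r.sense(); print(s['time_s'],s['tcp_pos'],s['ee_rot'],s['gripper_width'])
im=cams.capture('wrist')[:,:,::-1]; cv2.imwrite('pics/w2.png',im); np.savez('w2.npz',tcp_pos=s['tcp_pos'],ee_rot=s['ee_rot'])
cv2.imwrite('pics/w2c.png',cv2.resize(im[140:260,190:350],None,fx=5,fy=5,interpolation=cv2.INTER_CUBIC))
E
```

```text
5.35 [0.60254334 0.21918714 0.20050547] [[-9.98515149e-01  5.44745302e-02 -1.50626868e-04]
 [ 5.44745514e-02  9.98515149e-01 -1.40901299e-04]
 [ 1.42727678e-04 -1.48897413e-04 -9.99999979e-01]] 0.3805067257050419
```

View pics/w2.png

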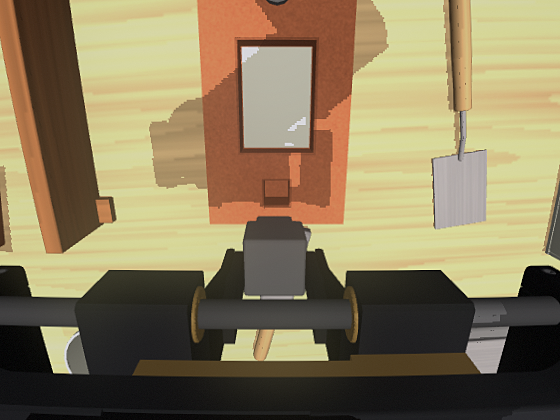

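View pics/w2c.png

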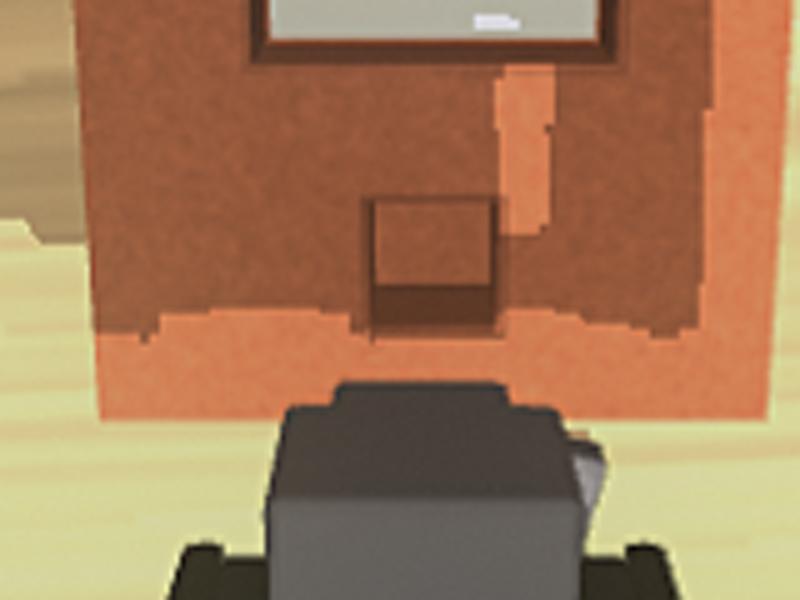

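```bash
python3 - <<'E'
from h import *
im=cv2.imread('pics/w2.png').astype(float)
g=im[:,:,2]
print('cols rows185-195'); p=g[184:196].mean(0)
for a,b in((205,215),(258,296),(338,352)): print(a,np.round(p[a:b]).astype(int).tolist())
print('rows cols 268-284'); p=g[:,267:286].mean(1); print(172,np.round(p[172:212]).astype(int).tolist())
for c in (212,230,250,300,320,335): q=g[:,c-2:c+3].mean(1); print(c,np.round(q[216:230]).astype(int).tolist())
for c in (222,):
  for rr in (170,185,200,215): q=g[rr-2:rr+3].mean(0); print('row',rr,np.round(q[202:218]).astype(int).tolist(),np.round(q[338:354]).astype(int).tolist())
E
```

```text
cols rows185-195
205 [196, 198, 191, 148, 155, 154, 155, 152, 150, 152]
258 [145, 146, 147, 145, 123, 112, 84, 154, 151, 149, 148, 146, 145, 146, 147, 147, 147, 148, 146, 144, 144, 145, 145, 145, 145, 145, 145, 146, 150, 144, 84, 103, 140, 144, 166, 163, 163, 163]
338 [213, 212, 212, 213, 212, 213, 213, 214, 216, 216, 216, 216, 216, 216]
rows cols 268-284
172 [148, 148, 146, 147, 148, 149, 143, 119, 128, 149, 145, 145, 145, 146, 147, 146, 147, 146, 145, 144, 146, 146, 146, 148, 135, 86, 92, 93, 93, 94, 94, 92, 97, 120, 131, 160, 218, 211, 209, 209]
212 [211, 211, 211, 211, 211, 211, 211, 211, 213, 214, 214, 215, 215, 215]
230 [211, 210, 210, 210, 210, 209, 210, 210, 212, 213, 213, 213, 214, 214]
250 [209, 209, 210, 215, 194, 91, 65, 73, 74, 75, 75, 75, 76, 75]
300 [209, 210, 210, 213, 208, 163, 98, 86, 87, 76, 71, 72, 71, 73]
320 [211, 211, 211, 211, 210, 211, 211, 211, 213, 215, 215, 215, 214, 213]
335 [212, 212, 212, 212, 212, 211, 211, 212, 215, 216, 216, 216, 215, 215]
row 170 [168, 169, 169, 170, 158, 151, 151, 150, 150, 150, 152, 151, 151, 152, 149, 153] [213, 213, 213, 213, 212, 212, 213, 213, 213, 216, 217, 217, 216, 217, 216, 217]
row 185 [167, 167, 167, 167, 168, 161, 150, 153, 155, 157, 154, 153, 154, 150, 150, 150] [213, 213, 213, 213, 212, 213, 212, 213, 216, 216, 216, 216, 216, 217, 216, 216]
row 200 [215, 215, 214, 214, 216, 220, 172, 149, 152, 153, 155, 154, 154, 154, 153, 153] [213, 212, 212, 213, 213, 212, 214, 216, 216, 217, 216, 216, 217, 217, 216, 217]
row 215 [215, 215, 215, 215, 215, 215, 215, 212, 211, 212, 211, 211, 211, 211, 211, 210] [213, 212, 212, 213, 212, 213, 216, 216, 216, 216, 216, 217, 217, 216, 216, 216]
```

```bash
python3 - <<'E'
from h import *
s=dict(np.load('w2.npz')); im=cv2.imread('pics/w2.png'); R=s['ee_rot'];t=s['tcp_pos']
tool=lambda P:(P-t)@R
P=onplane('wrist',[(261.5,192.5),(291.5,192.5),(276.5,178.3),(276.5,207.3)],.06,s); q=tool(P); print('port edges tool mm',(q*1000).round(1).tolist())
print('port c',(q[0,1]+q[1,1])/2,(q[2,0]+q[3,0])/2)
# mould edges via blue channel subpixel
b=im[:,:,0].astype(float)
def sub(p,a,bb):
    seg=p[a:bb]; d=np.abs(np.gradient(cv2.GaussianBlur(seg.reshape(1,-1),(1,1),0).ravel())); d[d<0.3*d.max()]=0
    return a+(d*np.arange(len(d))).sum()/d.sum()
def fitl(P): # P xy tool mm
    return P
L=[];Rr=[];E=[]
g=im[:,:,1].astype(float)
for rr in range(150,218,4):
    p=(b[rr-1:rr+2].mean(0)); hs=cv2.cvtColor(im,cv2.COLOR_BGR2HSV)[rr,:,0].astype(float)
    L.append((sub(hs,195,222),rr)); Rr.append((sub(hs,335,362),rr))
H=cv2.cvtColor(im,cv2.COLOR_BGR2HSV)[:,:,0].astype(float)
for c in list(range(214,240,3))+list(range(318,342,3)): E.append((c,sub(H[:,c],214,236)))
for n,S,ax in(('L',L,1),('R',Rr,1),('E',E,0)):
    q=tool(onplane('wrist',S,.06,s))*1000
    k=np.polyfit(q[:,1-ax],q[:,ax],1); print(n,'slope deg',np.degrees(np.arctan(k[0])),'at0',k[1],'resid',np.std(q[:,ax]-np.polyval(k,q[:,1-ax])), 'rng',q[0].round(1),q[-1].round(1))
# cavity mouth etc later
E
```

```text
port edges tool mm [[-1.0, -13.1, 140.5], [-1.0, 17.3, 140.5], [13.7, 2.0, 140.5], [-16.7, 2.1, 140.5]]
port c 0.0020648277155539243 -0.001517971667516816
L slope deg 0.13822484635409463 at0 -68.71190517038924 resid 1.8827333712849421 rng [ 42.  -68.4 140.5] [-24.  -68.3 140.5]
R slope deg 0.03753826565469784 at0 71.80701132604388 resid 0.12053158412981847 rng [ 42.   71.9 140.5] [-24.   71.6 140.5]
E slope deg -0.24810234396997172 at0 -35.31063439903462 resid 0.48362999170371035 rng [-35.5 -63.3 140.5] [-36.1  67.6 140.5]
```

```bash
python3 - <<'E'
from h import *
s=dict(np.load('w2.npz')); im=cv2.imread('pics/w2.png').astype(float); R=s['ee_rot'];t=s['tcp_pos']
g=im.sum(2)/3
p=g[244:256].mean(0); print(238,p[238:250].round().astype(int).tolist(),300,p[300:312].round().astype(int).tolist())
p=g[:,260:290].mean(1); print(212,p[212:250].round().astype(int).tolist(),288,p[286:302].round().astype(int).tolist())
z=t[2]+.056-.0283
P=onplane('wrist',[(243.2,250),(305.7,250),(275,239.3),(275,292)],z,s); print(((P-t)@R*1000).round(1).tolist())
P=onplane('wrist',[(275,215.9)],t[2]-.0283,s); print('shank bottom front',((P-t)@R*1000).round(1).tolist())
E
```

```text
238 [134, 134, 134, 137, 132, 55, 88, 95, 100, 98, 98, 98] 300 [96, 97, 97, 97, 93, 83, 68, 101, 134, 134, 133, 132]
212 [138, 139, 141, 133, 88, 58, 63, 64, 64, 64, 64, 64, 64, 64, 64, 64, 65, 65, 65, 65, 65, 65, 65, 65, 65, 64, 65, 72, 86, 94, 94, 96, 96, 96, 96, 96, 96, 96] 288 [93, 93, 93, 93, 93, 93, 93, 94, 83, 98, 150, 170, 149, 84, 37, 48]
[[11.6, -16.3, -27.7], [11.6, 16.3, -27.7], [17.7, 0.3, -27.7], [-13.4, 0.3, -27.7]]
shank bottom front [[11.6, 0.4, 28.3]]
```

```bash
python3 - <<'E'
from h import *
for i in range(3):
    s=r.sense(); print(s['time_s'],s['tcp_pos'],s['joint_velocities'].round(2)); cams.capture('side')
E
```

```text
5.4 [0.60260395 0.2192787  0.20052455] [ 0.13  0.01  0.13 -0.05 -0.01 -0.06]
5.45 [0.60263041 0.21947163 0.20058542] [ 0.25  0.07  0.17  0.01 -0.03 -0.06]
5.5 [0.60262882 0.21968405 0.20059782] [ 0.43  0.14  0.1  -0.05 -0.06 -0.04]
```

Emit:
{"method": "drive_tool", "body": {"deltas": [{"dx":-0.0027,"dy":0.0005,"dz":0,"wx":0,"wy":0,"wz":0},{"dx":-0.0027,"dy":0.0005,"dz":0,"wx":0,"wy":0,"wz":0},{"dx":-0.0027,"dy":0.0005,"dz":0,"wx":0,"wy":0,"wz":0},{"dx":-0.0027,"dy":0.0005,"dz":0,"wx":0,"wy":0,"wz":0},{"dx":-0.0027,"dy":0.0005,"dz":0,"wx":0,"wy":0,"wz":0}]}}

```text
time_s: 6.05
tcp_pos: [0.6052, 0.2211, 0.2003]
ee_rot: [[-0.999, 0.053, -0.0], [0.053, 0.999, -0.0], [0.0, -0.0, -1.0]]
wrist_force: [0.1, 0.0, -0.8]
gripper_width: 0.376
```

```bash
python3 - <<'E'
from h import *
s=r.sense(); print(s['time_s'],s['tcp_pos'],s['joint_velocities'].round(2),s['ee_rot'].round(4))
im=cams.capture('wrist')[:,:,::-1]; cv2.imwrite('pics/w3.png',im); np.savez('w3.npz',tcp_pos=s['tcp_pos'],ee_rot=s['ee_rot'])
g=im[:,:,2].astype(float)
p=g[184:196].mean(0); print(258,np.round(p[258:298]).astype(int).tolist())
p=g[:,267:286].mean(1); print(168,np.round(p[168:212]).astype(int).tolist())
cv2.imwrite('pics/w3c.png',cv2.resize(im[140:260,190:350],None,fx=5,fy=5,interpolation=cv2.INTER_CUBIC))
E
```

```text
6.05 [0.60519816 0.22111285 0.20031973] [ 0.02 -0.06 -0.05  0.03  0.08  0.07] [[-9.986e-01  5.250e-02 -1.000e-04]
 [ 5.250e-02  9.986e-01 -0.000e+00]
 [ 1.000e-04 -0.000e+00 -1.000e+00]]
258 [146, 145, 125, 114, 78, 133, 146, 142, 141, 139, 138, 138, 140, 140, 140, 141, 139, 138, 138, 138, 138, 139, 139, 138, 137, 138, 141, 137, 94, 103, 128, 134, 163, 170, 168, 169, 169, 169, 170, 169]
168 [147, 147, 148, 148, 147, 149, 149, 149, 136, 113, 138, 147, 145, 146, 146, 147, 146, 146, 146, 146, 145, 144, 146, 146, 146, 143, 122, 88, 93, 94, 94, 94, 94, 92, 102, 130, 137, 137, 157, 194, 213, 209, 209, 208]
```

View pics/w3c.png

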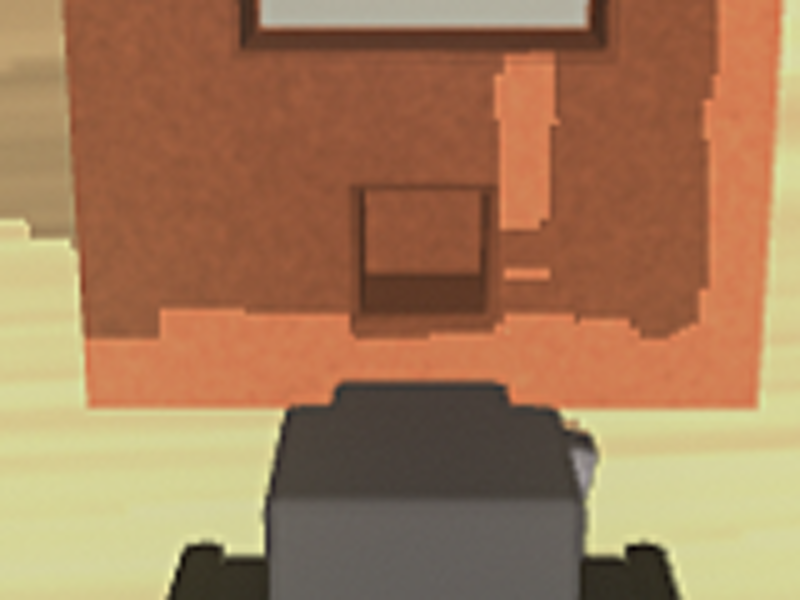

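```bash
python3 - <<'E'
from h import *
s=dict(np.load('w3.npz')); R=s['ee_rot'];t=s['tcp_pos']
for px,z in(([(259.5,190),(289.5,190),(274.5,176),(274.5,206)],.06),([(261.6,190),(287,190),(274.5,178),(274.5,202.2)],.058)):
    q=(onplane('wrist',px,z,s)-t)@R*1000; print(q.round(1).tolist(),'c x',q[2:,0].mean(),'y',q[:2,1].mean())
q=(onplane('wrist',[(230,139.5+408/5)],.06,s)-t)@R*1000; print('end edge',q)
E
```

```text
[[1.7, -15.1, 140.3], [1.7, 15.2, 140.3], [16.0, 0.0, 140.3], [-15.2, 0.0, 140.3]] c x 0.39816796994956594 y 0.038131347230573986
[[1.2, -13.1, 142.3], [1.2, 12.8, 142.3], [13.6, 0.0, 142.3], [-11.8, 0.0, 142.3]] c x 0.9065131354279199 y -0.164983063824641
end edge [[-31.6757198  -46.32494202 140.31914214]]
```

Emit:
{"method": "drive_tool", "body": {"deltas": [{"dx":0,"dy":0,"dz":0.05,"wx":0,"wy":0,"wz":0},{"dx":0,"dy":0,"dz":0.09,"wx":0,"wy":0,"wz":0},{"dx":0,"dy":0,"dz":0.104,"wx":0,"wy":0,"wz":0},{"dx":0,"dy":0,"dz":0.108,"wx":0,"wy":0,"wz":0},{"dx":0,"dy":0,"dz":0.111,"wx":0,"wy":0,"wz":0},{"dx":0,"dy":0,"dz":0.114,"wx":0,"wy":0,"wz":0},{"dx":0,"dy":0,"dz":0.117,"wx":0,"wy":0,"wz":0},{"dx":0,"dy":0,"dz":0.12,"wx":0,"wy":0,"wz":0},{"dx":0,"dy":0,"dz":0.12,"wx":0,"wy":0,"wz":0}]}}

```text
time_s: 7.0
tcp_pos: [0.6082, 0.222, 0.0877]
ee_rot: [[-0.999, 0.05, 0.009], [0.05, 0.999, 0.002], [-0.009, 0.003, -1.0]]
wrist_force: [-5.0, -1.3, 16.9]
gripper_width: 0.377
```

Emit:
{"method": "drive_tool", "body": {"deltas": [{"dx":0,"dy":0,"dz":-0.012,"wx":0,"wy":0,"wz":0},{"dx":0,"dy":0,"dz":-0.012,"wx":0,"wy":0,"wz":0},{"dx":0,"dy":0,"dz":-0.012,"wx":0,"wy":0,"wz":0},{"dx":0,"dy":0,"dz":-0.012,"wx":0,"wy":0,"wz":0},{"dx":0,"dy":0,"dz":-0.012,"wx":0,"wy":0,"wz":0}]}}

```text
time_s: 7.5
tcp_pos: [0.6049, 0.2209, 0.0914]
ee_rot: [[-0.999, 0.053, -0.001], [0.053, 0.999, -0.001], [0.001, -0.001, -1.0]]
wrist_force: [0.3, 0.2, -0.4]
gripper_width: 0.379
```

```bash
python3 - <<'E'
from h import *
s=r.sense(); print(s['time_s'],s['tcp_pos'],s['wrist_force'],s['ee_rot'].round(4))
for n in('wrist','side'):
    im=cams.capture(n)[:,:,::-1]; cv2.imwrite(f'pics/{n}4.png',im)
    if n=='wrist': cv2.imwrite('pics/w4c.png',cv2.resize(im[140:300,190:350],None,fx=3.7,fy=3.7,interpolation=cv2.INTER_CUBIC))
    else: cv2.imwrite('pics/s4c.png',cv2.resize(im[130:210,220:380],None,fx=5,fy=5,interpolation=cv2.INTER_CUBIC))
E
```

```text
7.5 [0.60485743 0.22085426 0.09142878] [ 0.29050907  0.23023999 -0.44607327] [[-9.986e-01  5.270e-02 -1.400e-03]
 [ 5.270e-02  9.986e-01 -8.000e-04]
 [ 1.300e-03 -8.000e-04 -1.000e+00]]
```

View pics/w4c.png

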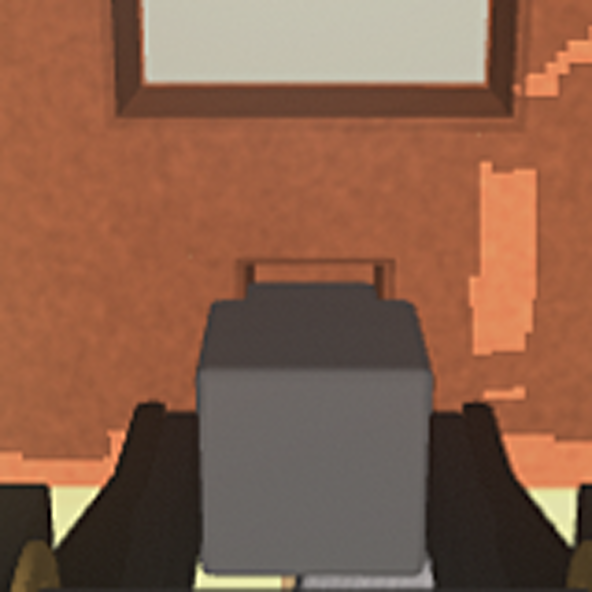

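View pics/s4c.png

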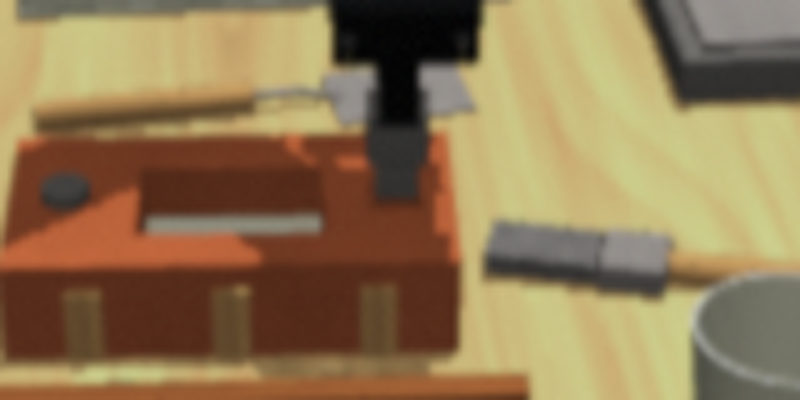

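```bash
python3 - <<'E'
from h import *
s=r.sense(); R=s['ee_rot'];t=s['tcp_pos']
k=lambda a,b:(a/3.7+190-.4,b/3.7+140-.4)
f=lambda px,z:((onplane('wrist',px,z,s)-t)@R*1000).round(2).tolist()
print('port outer',f([k(238,280),k(396,280),k(316,260)],.06)); print('port inner', f([k(254,280),k(378,280),k(316,265)],.058))
zb=t[2]-.0283
print('shank bottom z',zb,f([k(246,290),k(380,290),k(313,284)],zb))
print('shank bottom+2 ',f([k(246,290),k(380,290),k(313,284)],zb+.002))
print('head top',f([k(198,373),k(433,373),k(316,370)],t[2]+.0277), 'head bottom',f([k(211,305),k(413,305),k(313,300)],t[2]-.0043))
print('cavity near edge',f([k(118,115),k(515,115)],.06))
E
```

```text
port outer [[10.96, -14.22, 31.64], [10.97, 15.34, 31.62], [14.89, 0.37, 31.63]]
port inner [[10.3, -11.33, 33.64], [10.3, 12.08, 33.62], [13.27, 0.38, 33.63]]
shank bottom z 0.0633181250476863 [[10.12, -12.56, 28.32], [10.13, 12.19, 28.3], [11.29, -0.18, 28.31]]
shank bottom+2  [[10.81, -12.44, 26.32], [10.81, 12.07, 26.3], [11.97, -0.18, 26.31]]
head top [[17.03, -16.23, -27.67], [17.03, 16.64, -27.7], [17.49, 0.28, -27.68]] head bottom [[15.72, -16.98, 4.33], [15.73, 16.32, 4.3], [16.6, -0.17, 4.32]]
cavity near edge [[42.21, -35.24, 31.69], [42.21, 36.13, 31.63]]
```

Emit:
{"method": "drive_tool", "body": {"deltas": [{"dx":0.0002,"dy":0.0006,"dz":0,"wx":0,"wy":0,"wz":0},{"dx":0.0002,"dy":0.0006,"dz":0,"wx":0,"wy":0,"wz":0},{"dx":0.0002,"dy":0.0006,"dz":0.001,"wx":0,"wy":0,"wz":0},{"dx":0.0002,"dy":0.0006,"dz":0.002,"wx":0,"wy":0,"wz":0},{"dx":0.0002,"dy":0.0006,"dz":0.003,"wx":0,"wy":0,"wz":0},{"dx":0.0002,"dy":0.0006,"dz":0.004,"wx":0,"wy":0,"wz":0},{"dx":0.0002,"dy":0.0006,"dz":0.005,"wx":0,"wy":0,"wz":0},{"dx":0.0002,"dy":0.0006,"dz":0.006,"wx":0,"wy":0,"wz":0},{"dx":0.0002,"dy":0.0006,"dz":0.007,"wx":0,"wy":0,"wz":0},{"dx":0.0002,"dy":0.0006,"dz":0.008,"wx":0,"wy":0,"wz":0},{"dx":0.0002,"dy":0.0006,"dz":0.008,"wx":0,"wy":0,"wz":0},{"dx":0.0002,"dy":0.0006,"dz":0.008,"wx":0,"wy":0,"wz":0}]}}

```text
time_s: 8.8
tcp_pos: [0.6051, 0.2217, 0.0844]
ee_rot: [[-0.999, 0.053, 0.0], [0.053, 0.999, -0.0], [-0.0, -0.0, -1.0]]
wrist_force: [-0.7, -0.1, -0.8]
gripper_width: 0.373
```

Emit:
{"method": "drive_tool", "body": {"deltas": [{"dx":0,"dy":0,"dz":0.002,"wx":0,"wy":0,"wz":0},{"dx":0,"dy":0,"dz":0.004,"wx":0,"wy":0,"wz":0},{"dx":0,"dy":0,"dz":0.006,"wx":0,"wy":0,"wz":0},{"dx":0,"dy":0,"dz":0.008,"wx":0,"wy":0,"wz":0},{"dx":0,"dy":0,"dz":0.01,"wx":0,"wy":0,"wz":0},{"dx":0,"dy":0,"dz":0.012,"wx":0,"wy":0,"wz":0},{"dx":0,"dy":0,"dz":0.014,"wx":0,"wy":0,"wz":0},{"dx":0,"dy":0,"dz":0.016,"wx":0,"wy":0,"wz":0},{"dx":0,"dy":0,"dz":0.018,"wx":0,"wy":0,"wz":0},{"dx":0,"dy":0,"dz":0.02,"wx":0,"wy":0,"wz":0},{"dx":0,"dy":0,"dz":0.021,"wx":0,"wy":0,"wz":0},{"dx":0,"dy":0,"dz":0.021,"wx":0,"wy":0,"wz":0},{"dx":0,"dy":0,"dz":0.021,"wx":0,"wy":0,"wz":0}]}}

```text
time_s: 10.1
tcp_pos: [0.6052, 0.2216, 0.0642]
ee_rot: [[-0.999, 0.052, 0.001], [0.052, 0.999, 0.0], [-0.001, 0.0, -1.0]]
wrist_force: [-2.0, -1.7, 5.3]
gripper_width: 0.375
```

Emit:
{"method": "drive_tool", "body": {"deltas": [{"dx":0,"dy":0,"dz":0,"wx":0,"wy":0,"wz":0},{"dx":0,"dy":0,"dz":0,"wx":0,"wy":0,"wz":0},{"dx":0,"dy":0,"dz":0,"wx":0,"wy":0,"wz":0},{"dx":0,"dy":0,"dz":0,"wx":0,"wy":0,"wz":0},{"dx":0,"dy":0,"dz":0,"wx":0,"wy":0,"wz":0},{"dx":0,"dy":0,"dz":0,"wx":0,"wy":0,"wz":0},{"dx":0,"dy":0,"dz":0,"wx":0,"wy":0,"wz":0},{"dx":0,"dy":0,"dz":-0.03,"wx":0,"wy":0,"wz":0},{"dx":0,"dy":0,"dz":-0.08,"wx":0,"wy":0,"wz":0},{"dx":0,"dy":0,"dz":-0.13,"wx":0,"wy":0,"wz":0},{"dx":-0.05,"dy":0,"dz":-0.16,"wx":0,"wy":0,"wz":0},{"dx":-0.05,"dy":0,"dz":-0.16,"wx":0,"wy":0,"wz":0},{"dx":-0.05,"dy":0,"dz":-0.16,"wx":0,"wy":0,"wz":0},{"dx":-0.05,"dy":0,"dz":-0.16,"wx":0,"wy":0,"wz":0},{"dx":-0.05,"dy":0,"dz":-0.16,"wx":0,"wy":0,"wz":0}], "gripper": 1}}

```text
time_s: 11.6
tcp_pos: [0.6535, 0.2188, 0.2215]
ee_rot: [[-0.999, 0.052, -0.003], [0.052, 0.999, -0.002], [0.003, -0.002, -1.0]]
wrist_force: [-0.3, -0.2, 0.3]
gripper_width: 0.999
```

```bash
python3 - <<'E'
from h import *
s=r.sense(); print(s['time_s'],s['tcp_pos'],s['joint_velocities'].round(2),s['ee_rot'].round(4))
im=cams.capture('wrist')[:,:,::-1]; cv2.imwrite('pics/w5.png',im); np.savez('w5.npz',tcp_pos=s['tcp_pos'],ee_rot=s['ee_rot'])
im=cams.capture('side')[:,:,::-1]; cv2.imwrite('pics/s5c.png',cv2.resize(im[130:310,210:410],None,fx=3.3,fy=3.3,interpolation=cv2.INTER_CUBIC))
E
```

```text
11.6 [0.65347968 0.21882899 0.22151566] [ 0.16 -0.21  0.51  0.16 -0.02  0.05] [[-0.9986  0.0522 -0.0035]
 [ 0.0522  0.9986 -0.0016]
 [ 0.0034 -0.0018 -1.    ]]
```

View pics/w5.png

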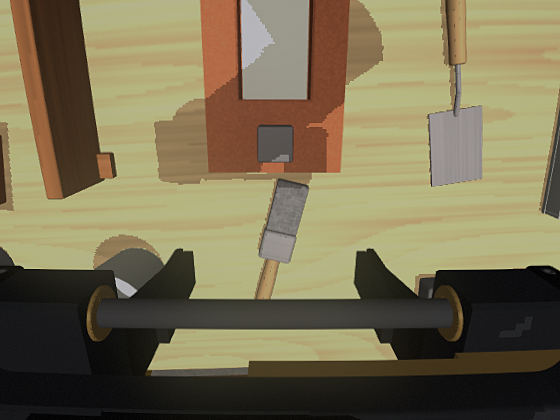

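View pics/s5c.png

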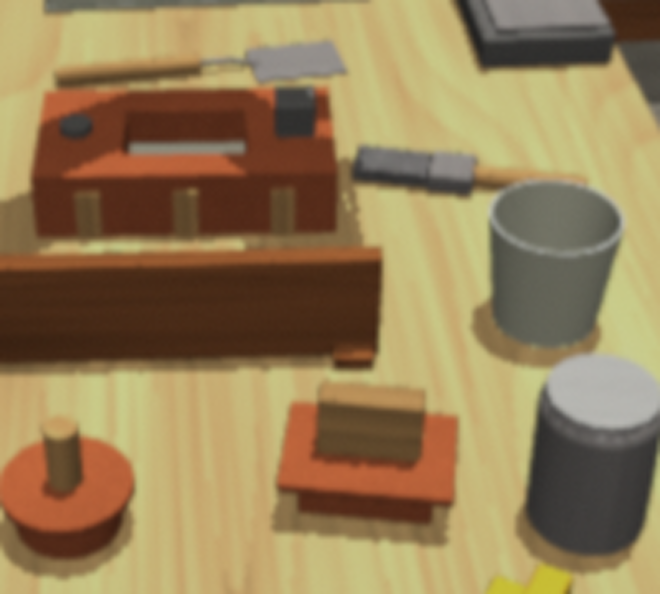

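The plug is seated flush and square in the port at wrist (275,143), with nothing else disturbed. Next I'll move above the core.

Emit:
{"method": "drive_tool", "body": {"deltas": [{"dx":0.016,"dy":-0.375,"dz":0,"wx":0,"wy":0,"wz":9},{"dx":0.016,"dy":-0.375,"dz":0,"wx":0,"wy":0,"wz":9},{"dx":0.016,"dy":-0.375,"dz":0,"wx":0,"wy":0,"wz":9},{"dx":0.016,"dy":-0.375,"dz":0,"wx":0,"wy":0,"wz":9},{"dx":0.016,"dy":-0.375,"dz":0,"wx":0,"wy":0,"wz":9},{"dx":0.016,"dy":-0.375,"dz":0,"wx":0,"wy":0,"wz":9},{"dx":0.016,"dy":-0.375,"dz":0,"wx":0,"wy":0,"wz":9},{"dx":0.016,"dy":-0.375,"dz":0,"wx":0,"wy":0,"wz":9},{"dx":0.016,"dy":-0.375,"dz":0,"wx":0,"wy":0,"wz":9},{"dx":0.016,"dy":-0.375,"dz":0,"wx":0,"wy":0,"wz":9},{"dx":0.016,"dy":-0.375,"dz":0,"wx":0,"wy":0,"wz":9},{"dx":0.016,"dy":-0.375,"dz":0,"wx":0,"wy":0,"wz":9},{"dx":0.016,"dy":-0.375,"dz":0,"wx":0,"wy":0,"wz":9}]}}

```text
time_s: 13.0
tcp_pos: [0.6195, -0.1534, 0.2234]
ee_rot: [[-0.978, 0.206, 0.0], [0.206, 0.978, 0.0], [-0.0, 0.0, -1.0]]
wrist_force: [-0.2, -0.7, -0.0]
gripper_width: 0.999
```

```bash
python3 - <<'E'
from h import *
s=r.sense(); print(s['time_s'],s['tcp_pos'],s['joint_velocities'].round(2),s['ee_rot'].round(4))
im=cams.capture('wrist')[:,:,::-1].copy(); cv2.imwrite('pics/w6.png',im); np.savez('w6.npz',tcp_pos=s['tcp_pos'],ee_rot=s['ee_rot'])
hsv=cv2.cvtColor(im,cv2.COLOR_BGR2HSV)
o=cv2.inRange(hsv,(3,120,120),(13,255,255)); n,l,st,c=cv2.connectedComponentsWithStats(o)
for i in range(1,n):
    if st[i,4]>500: print(st[i],c[i])
E
```

```text
13.0 [ 0.61951636 -0.15338942  0.22338634] [-0.22  0.04  0.05 -0.08  0.06  0.01] [[-0.9785  0.2064  0.    ]
 [ 0.2064  0.9785  0.    ]
 [-0.      0.     -1.    ]]
[ 173    0   86   39 2509] [216.018334    15.93622957]
[ 407    0   23   84 1375] [418.2         35.91418182]
[ 235  130   76   99 5506] [272.11968761 176.17853251]
[416 151  17  39 511] [424.22504892 173.08219178]
```

View pics/w6.png

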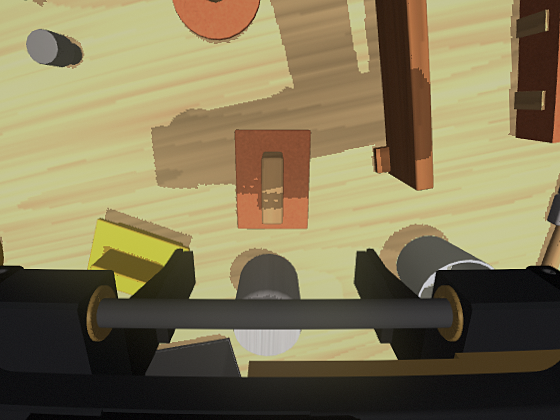

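```bash
python3 - <<'E'
from h import *
s=dict(np.load('w6.npz')); im=cv2.imread('pics/w6.png'); R=s['ee_rot'];t=s['tcp_pos']
cv2.imwrite('pics/w6c.png',cv2.resize(im[120:240,220:325],None,fx=5,fy=5,interpolation=cv2.INTER_CUBIC))
hsv=cv2.cvtColor(im,cv2.COLOR_BGR2HSV)
o=cv2.inRange(hsv,(3,120,120),(13,255,255)); o[:125]=0;o[235:]=0;o[:,:225]=0;o[:,320:]=0
c=max(cv2.findContours(o,0,cv2.CHAIN_APPROX_NONE)[0],key=cv2.contourArea)
q=(onplane('wrist',c.reshape(-1,2),.038,s)-t)@R*1000
print('flange tool',cv2.minAreaRect(q[:,:2].astype(np.float32)))
E
```

```text
flange tool ((0.6578483581542969, -2.76239013671875), (114.2779541015625, 82.98664093017578), 0.26979196071624756)
```

View pics/w6c.png

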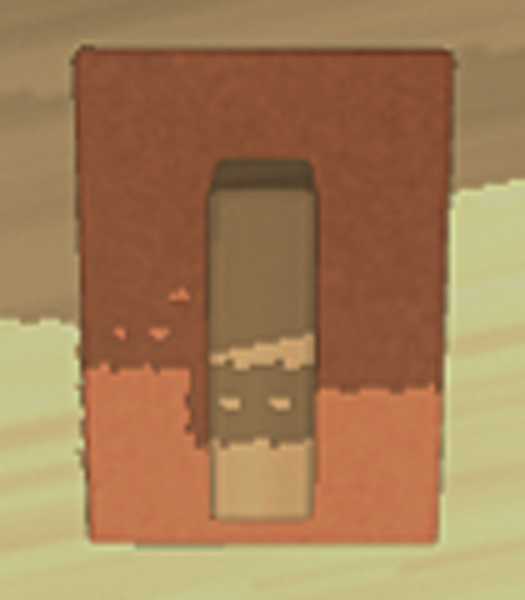

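Emit:
{"method": "drive_tool", "body": {"deltas": [{"dx":0.0007,"dy":-0.0026,"dz":0.04,"wx":0,"wy":0,"wz":0.2},{"dx":0.0007,"dy":-0.0026,"dz":0.09,"wx":0,"wy":0,"wz":0.2},{"dx":0.0007,"dy":-0.0026,"dz":0.13,"wx":0,"wy":0,"wz":0.2},{"dx":0.0007,"dy":-0.0026,"dz":0.155,"wx":0,"wy":0,"wz":0.2},{"dx":0.0007,"dy":-0.0026,"dz":0.17,"wx":0,"wy":0,"wz":0.2},{"dx":0.0007,"dy":-0.0026,"dz":0.177,"wx":0,"wy":0,"wz":0.2},{"dx":0.0007,"dy":-0.0026,"dz":0.177,"wx":0,"wy":0,"wz":0.2},{"dx":0.0007,"dy":-0.0026,"dz":0.177,"wx":0,"wy":0,"wz":0.2},{"dx":0.0007,"dy":-0.0026,"dz":0.177,"wx":0,"wy":0,"wz":0.2},{"dx":0.0007,"dy":-0.0026,"dz":0.177,"wx":0,"wy":0,"wz":0.2}]}}

```text
time_s: 14.05
tcp_pos: [0.6188, -0.157, 0.0476]
ee_rot: [[-0.977, 0.211, 0.002], [0.211, 0.977, -0.0], [-0.002, 0.0, -1.0]]
wrist_force: [0.1, 0.4, 0.4]
gripper_width: 1.001
```

Emit:
{"method": "drive_tool", "body": {"deltas": [{"dx":0,"dy":0.0005,"dz":0,"wx":0,"wy":0,"wz":0},{"dx":0,"dy":0.0005,"dz":0,"wx":0,"wy":0,"wz":0},{"dx":0,"dy":0.0005,"dz":0,"wx":0,"wy":0,"wz":0},{"dx":0,"dy":0.0005,"dz":0,"wx":0,"wy":0,"wz":0},{"dx":0,"dy":0.0005,"dz":0,"wx":0,"wy":0,"wz":0},{"dx":0,"dy":0.0005,"dz":0,"wx":0,"wy":0,"wz":0},{"dx":0,"dy":0.0005,"dz":0,"wx":0,"wy":0,"wz":0},{"dx":0,"dy":0.0005,"dz":0,"wx":0,"wy":0,"wz":0},{"dx":0,"dy":0.0005,"dz":0,"wx":0,"wy":0,"wz":0}], "gripper": 0}}

```text
time_s: 14.95
tcp_pos: [0.6182, -0.1564, 0.0463]
ee_rot: [[-0.977, 0.212, -0.0], [0.212, 0.977, 0.0], [0.0, 0.0, -1.0]]
wrist_force: [-0.0, 2.6, 0.7]
gripper_width: 0.266
```

Emit:
{"method": "drive_tool", "body": {"deltas": [{"dx":0,"dy":0,"dz":-0.005,"wx":0,"wy":0,"wz":0},{"dx":0,"dy":0,"dz":-0.015,"wx":0,"wy":0,"wz":0},{"dx":0,"dy":0,"dz":-0.03,"wx":0,"wy":0,"wz":0},{"dx":0,"dy":0,"dz":-0.05,"wx":0,"wy":0,"wz":0},{"dx":0,"dy":0,"dz":-0.075,"wx":0,"wy":0,"wz":0},{"dx":0,"dy":0,"dz":-0.1,"wx":0,"wy":0,"wz":0},{"dx":0,"dy":0,"dz":-0.125,"wx":0,"wy":0,"wz":0},{"dx":0,"dy":0,"dz":-0.142,"wx":0,"wy":0,"wz":0},{"dx":0,"dy":0,"dz":-0.15,"wx":0,"wy":0,"wz":0},{"dx":0,"dy":0,"dz":-0.15,"wx":0,"wy":0,"wz":0},{"dx":0,"dy":0,"dz":-0.15,"wx":0,"wy":0,"wz":0},{"dx":0,"dy":0,"dz":-0.15,"wx":0,"wy":0,"wz":0}]}}

```text
time_s: 16.15
tcp_pos: [0.6172, -0.1563, 0.1945]
ee_rot: [[-0.977, 0.212, -0.004], [0.212, 0.977, 0.001], [0.004, -0.0, -1.0]]
wrist_force: [-0.6, -0.6, -5.5]
gripper_width: 0.243
```

```bash
python3 - <<'E'
from h import *
s=r.sense(); print(s['time_s'],s['tcp_pos'],s['ee_rot'].round(4),s['gripper_width'],s['wrist_force'],s['moment'])
im=cams.capture('wrist')[:,:,::-1].copy(); cv2.imwrite('pics/w7.png',im)
im=cams.capture('side')[:,:,::-1].copy(); cv2.imwrite('pics/s7.png',im)
E
```

```text
16.15 [ 0.6171658  -0.15631311  0.19448647] [[-9.773e-01  2.118e-01 -3.500e-03]
 [ 2.118e-01  9.773e-01  6.000e-04]
 [ 3.500e-03 -2.000e-04 -1.000e+00]] 0.2431211233493566 [-0.63530925 -0.55700421 -5.50274729] [-0.08005462  0.00280592 -0.00115607]
```

View pics/w7.png

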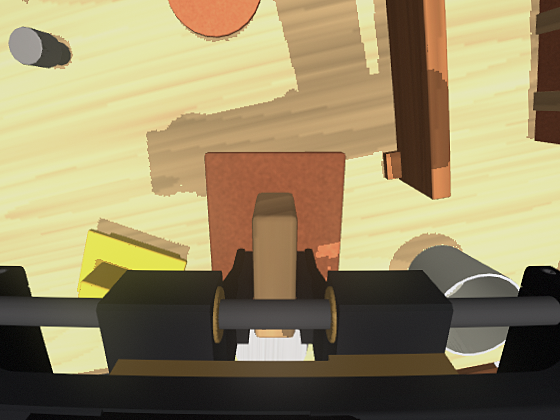

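View pics/s7.png

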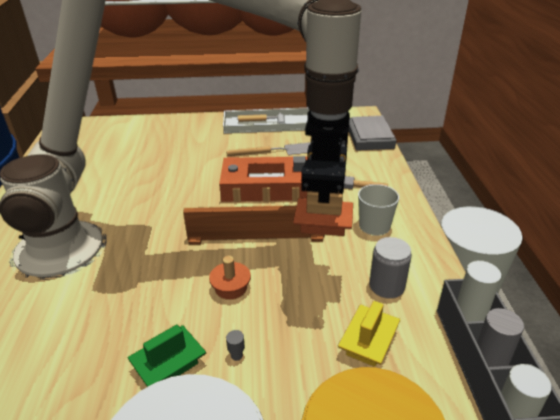

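The core is held level at about 0.148 m underside. Next I'll carry it over the guard.

Emit:
{"method": "drive_tool", "body": {"deltas": [{"dx":0.006,"dy":0.011,"dz":0,"wx":0,"wy":0,"wz":-0.3},{"dx":0.016,"dy":0.031,"dz":0,"wx":0,"wy":0,"wz":-0.8},{"dx":0.03,"dy":0.057,"dz":0,"wx":0,"wy":0,"wz":-1.5},{"dx":0.046,"dy":0.088,"dz":0,"wx":0,"wy":0,"wz":-2.3},{"dx":0.062,"dy":0.118,"dz":0,"wx":0,"wy":0,"wz":-3.1},{"dx":0.078,"dy":0.149,"dz":0,"wx":0,"wy":0,"wz":-3.9},{"dx":0.094,"dy":0.18,"dz":0,"wx":0,"wy":0,"wz":-4.7},{"dx":0.11,"dy":0.21,"dz":0,"wx":0,"wy":0,"wz":-5.5},{"dx":0.126,"dy":0.241,"dz":0,"wx":0,"wy":0,"wz":-6.3},{"dx":0.142,"dy":0.271,"dz":0,"wx":0,"wy":0,"wz":-7.1},{"dx":0.156,"dy":0.298,"dz":0,"wx":0,"wy":0,"wz":-7.8},{"dx":0.168,"dy":0.321,"dz":0,"wx":0,"wy":0,"wz":-8.4},{"dx":0.177,"dy":0.338,"dz":0,"wx":0,"wy":0,"wz":-8.8},{"dx":0.182,"dy":0.348,"dz":0,"wx":0,"wy":0,"wz":-9.1},{"dx":0.184,"dy":0.352,"dz":0,"wx":0,"wy":0,"wz":-9.2},{"dx":0.184,"dy":0.352,"dz":0,"wx":0,"wy":0,"wz":-9.2},{"dx":0.184,"dy":0.352,"dz":0,"wx":0,"wy":0,"wz":-9.2},{"dx":0.184,"dy":0.352,"dz":0,"wx":0,"wy":0,"wz":-9.2},{"dx":0.184,"dy":0.352,"dz":0,"wx":0,"wy":0,"wz":-9.2},{"dx":0.184,"dy":0.352,"dz":0,"wx":0,"wy":0,"wz":-9.2}]}}

```text
time_s: 18.25
tcp_pos: [0.513, 0.2259, 0.1963]
ee_rot: [[-0.999, 0.054, -0.0], [0.054, 0.999, -0.0], [0.0, -0.0, -1.0]]
wrist_force: [0.2, -1.2, -5.4]
gripper_width: 0.251
```

```bash
python3 - <<'E'
from h import *
s=r.sense(); print(s['time_s'],s['tcp_pos'],s['ee_rot'].round(4),s['gripper_width'],s['wrist_force'])
im=cams.capture('wrist')[:,:,::-1].copy(); cv2.imwrite('pics/w8.png',im); np.savez('w8.npz',tcp_pos=s['tcp_pos'],ee_rot=s['ee_rot'])
E
```

```text
18.25 [0.51297853 0.225921   0.19634504] [[-9.986e-01  5.360e-02 -1.000e-04]
 [ 5.360e-02  9.986e-01 -1.000e-04]
 [ 1.000e-04 -1.000e-04 -1.000e+00]] 0.2506856999269257 [ 0.22798269 -1.16152033 -5.39094402]
```

View pics/w8.png

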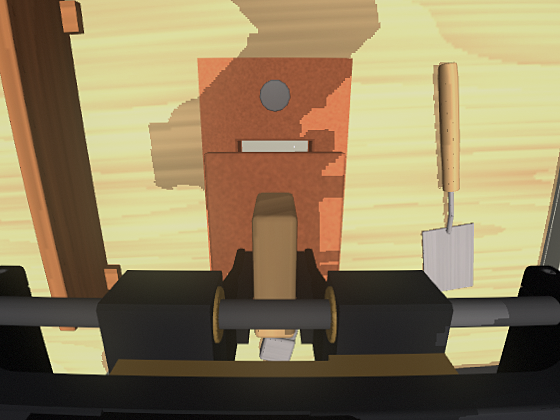

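```bash
python3 - <<'E'
from h import *
s=dict(np.load('w8.npz')); im=cv2.imread('pics/w8.png'); R=s['ee_rot'];t=s['tcp_pos']
cv2.imwrite('pics/w8c.png',cv2.resize(im[45:175,190:360],None,fx=4.6,fy=4.6,interpolation=cv2.INTER_CUBIC))
f=lambda px,z:((onplane('wrist',px,z,s)-t)@R*1000).round(1).tolist()
hsv=cv2.cvtColor(im,cv2.COLOR_BGR2HSV); m=cv2.inRange(hsv,(0,0,0),(179,60,150)); m[:75]=0;m[115:]=0;m[:,:250]=0;m[:,300:]=0
c=max(cv2.findContours(m,0,cv2.CHAIN_APPROX_NONE)[0],key=cv2.contourArea); e=cv2.minEnclosingCircle(c); print(e)
print('cap',f([e[0]],.07))
def hx(p,a,b):
    d=np.abs(np.diff(p[a:b].astype(float))); return a+d.argmax()+.5
H=hsv[:,:,0]
print('end rows',[(c,hx(H[:,c],50,66)) for c in (210,240,280)])
print('end',f([(c,hx(H[:,c],50,66)) for c in (210,240,280)],.06))
for rr in (70,80,88,100,120): print(rr,f([(hx(H[rr],190,212),rr),(hx(H[rr],340,362),rr)],.06))
for rr in (160,180,200,220): print('fl',rr,f([(hx(H[rr],196,216),rr),(hx(H[rr],338,356),rr)],t[2]-.0463+.038))
E
```

```text
((274.5, 94.87931060791016), 15.544999122619629)
cap [[92.8, 0.0, 126.4]]
end rows [(210, np.float64(57.5)), (240, np.float64(56.5)), (280, np.float64(56.5))]
end [[125.4, -57.9, 136.4], [126.1, -30.9, 136.4], [126.0, 5.0, 136.4]]
70 [[115.0, -69.8, 136.4], [114.9, 69.9, 136.3]]
80 [[106.4, -70.4, 136.4], [106.3, 70.4, 136.3]]
88 [[99.4, -70.8, 136.4], [99.4, 69.9, 136.3]]
100 [[88.8, -70.5, 136.4], [88.8, 69.6, 136.3]]
120 [[70.7, -70.7, 136.4], [70.7, 69.8, 136.3]]
fl 160 [[53.1, -42.4, 8.3], [53.1, 42.4, 8.3]]
fl 180 [[41.0, -42.6, 8.3], [41.0, 42.6, 8.3]]
fl 200 [[28.6, -42.7, 8.3], [28.6, 42.2, 8.3]]
fl 220 [[15.6, -42.3, 8.3], [15.6, 42.3, 8.3]]
```

View pics/w8c.png

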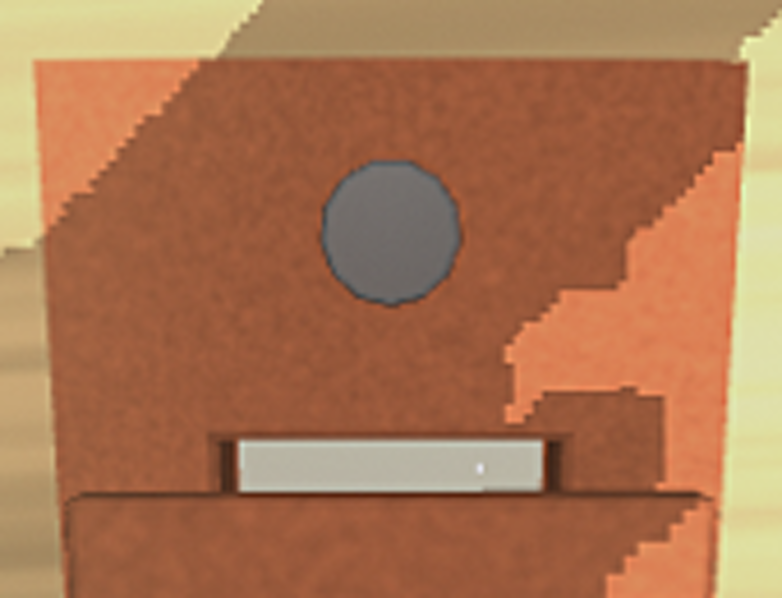

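Emit:
{"method": "drive_tool", "body": {"deltas": [{"dx":0.0005,"dy":0,"dz":0.008,"wx":0,"wy":0,"wz":0},{"dx":0.0005,"dy":0,"dz":0.02,"wx":0,"wy":0,"wz":0},{"dx":0.0005,"dy":0,"dz":0.032,"wx":0,"wy":0,"wz":0},{"dx":0.0005,"dy":0,"dz":0.044,"wx":0,"wy":0,"wz":0},{"dx":0.0005,"dy":0,"dz":0.054,"wx":0,"wy":0,"wz":0},{"dx":0.0005,"dy":0,"dz":0.062,"wx":0,"wy":0,"wz":0},{"dx":0.0005,"dy":0,"dz":0.068,"wx":0,"wy":0,"wz":0},{"dx":0.0005,"dy":0,"dz":0.073,"wx":0,"wy":0,"wz":0},{"dx":0.0005,"dy":0,"dz":0.077,"wx":0,"wy":0,"wz":0},{"dx":0.0005,"dy":0,"dz":0.079,"wx":0,"wy":0,"wz":0},{"dx":0.0005,"dy":0,"dz":0.079,"wx":0,"wy":0,"wz":0},{"dx":0.0005,"dy":0,"dz":0.079,"wx":0,"wy":0,"wz":0},{"dx":0.0005,"dy":0,"dz":0.079,"wx":0,"wy":0,"wz":0},{"dx":0.0005,"dy":0,"dz":0.079,"wx":0,"wy":0,"wz":0},{"dx":0.0005,"dy":0,"dz":0.079,"wx":0,"wy":0,"wz":0},{"dx":0.0005,"dy":0,"dz":0.079,"wx":0,"wy":0,"wz":0}]}}

```text
time_s: 19.9
tcp_pos: [0.5124, 0.2265, 0.1175]
ee_rot: [[-0.999, 0.053, 0.0], [0.053, 0.999, 0.0], [-0.0, 0.0, -1.0]]
wrist_force: [-0.3, -0.5, -6.1]
gripper_width: 0.247
```

```bash
python3 - <<'E'
from h import *
s=r.sense(); print(s['time_s'],s['tcp_pos'],s['ee_rot'].round(4),s['gripper_width'],s['wrist_force'],s['joint_velocities'].round(2))
R=s['ee_rot'];t=s['tcp_pos']
im=cams.capture('wrist')[:,:,::-1].copy(); cv2.imwrite('pics/w9.png',im)
hsv=cv2.cvtColor(im,cv2.COLOR_BGR2HSV); m=cv2.inRange(hsv,(0,0,0),(179,60,150)); m[:20]=0;m[130:]=0;m[:,:240]=0;m[:,310:]=0
c=max(cv2.findContours(m,0,cv2.CHAIN_APPROX_NONE)[0],key=cv2.contourArea); e=cv2.minEnclosingCircle(c); print(e,((onplane('wrist',[e[0]],.07,s)-t)@R*1000).round(1))
im=cams.capture('side')[:,:,::-1].copy(); cv2.imwrite('pics/s9c.png',cv2.resize(im[100:260,180:400],None,fx=3.6,fy=3.6,interpolation=cv2.INTER_CUBIC))
E
```

```text
19.9 [0.51235359 0.22649214 0.11745404] [[-9.986e-01  5.260e-02  1.000e-04]
 [ 5.260e-02  9.986e-01  1.000e-04]
 [-1.000e-04  1.000e-04 -1.000e+00]] 0.24715807693958844 [-0.27372427 -0.45629209 -6.07504042] [ 0.09 -0.01 -0.04  0.03  0.03  0.08]
((274.0, 92.82142639160156), 21.2022647857666) [[91.9 -0.3 47.4]]
```

View pics/w9.png

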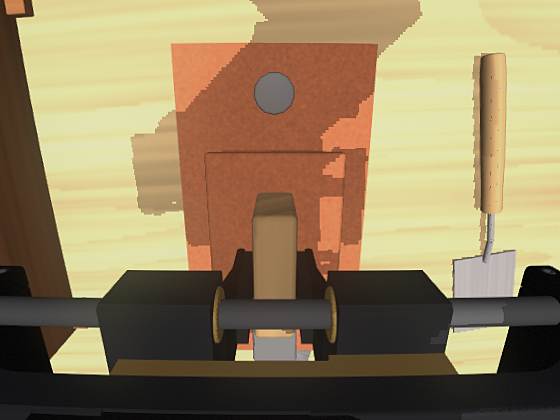

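View pics/s9c.png

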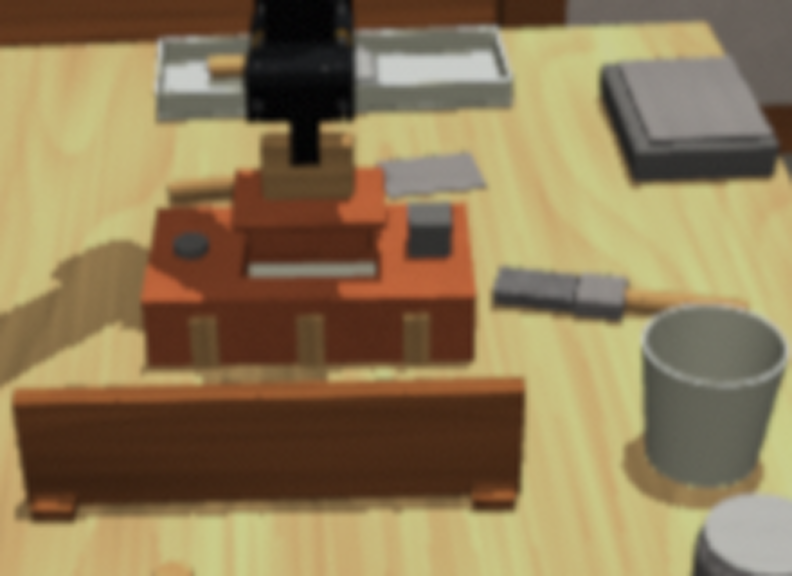

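```bash
python3 -c "
from station import ticket; print(ticket.finish_job())"
```

```text
the job is handed in; nothing more can be done
None
```

The plug is home in the port, and the core was handed in held over the cavity at about 19.9 s of the 67 s allowed. The system gave no verdict, so this rests on my own last checks.

- **Plug:** It is seated in the port and released. The first push stopped at the port's mouth at about 17 N. I backed off, shifted 0.6 mm sideways and pushed in slowly. It reached its stop at the depth expected for fully home, and a later picture showed it seated and square.
- **Core:** I lifted it by the handle and carried it over the guard with its underside at about 0.15 m. It is now level and still in the gripper.
    - **Centring:** The round cap appeared 91.9 mm along and 0.3 mm to the side of the tool. It should be 92 mm and 0, so the core is centred within about 1 mm.
    - **Squareness:** It looks square to within about 0.3°.
    - **Height:** By the arm's own reading, its underside is about 11 mm above the cavity's mouth.
    - **Contact:** The wrist force showed only the core's weight, so there was no sign of it touching the mould.
- **Disagreements:** One measurement, the cavity's near edge in a wrist picture, was about 1 mm off the others. Nothing else disagreed, and the bystanders in view in my last pictures looked unmoved.

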